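# Prop the specimen chest's lid open

## Task

Prop open the lid of the grey specimen chest: take the prop rod on the chest's near wall by its black side handle and swing it up out of its clip as far as it goes, let go of it, then push the raised lid down towards the rod until the rod's tip sits fully home in the flared slot at the lid's edge. Leave rod and lid standing so, and do not knock over or shift the bottle, the black cube and the screwdriver beside the chest.

Things in the scene. Friction and masses are not known exactly. Their poses are not given: they have to be found in the camera images.
- chest: grey open-topped metal chest, fixed to the worktop, 140 mm (its x) by 200 mm (its y) by 80 mm high. Origin: centre of its underside; its -x wall faces the robot, +y is to the robot's left. Lid hinge line: along chest x on the left rim, at chest y = +100, z = 80 mm. Prop rod pivot: outside the near wall, at chest x = -84, y = -75, z = 50 mm; at rest the rod lies in its clip pointing to +y.
- lid (a joint): lid angle, rad: 0 = shut and level, 1.36 = fully open; opening lifts the free (chest -y) edge and swings it towards +y. It starts at 1.17..1.30; its stiff hinge (0.3 N m of friction) keeps it wherever it is left. The rod swings clear beneath it above 1.12; seated on the rod it reads about 0.87.
- lid_back (a point): point on the middle of the raised lid's back (outer face, which looks to chest +y when raised), 140 mm from the hinge line; 1 to 3 N here push the lid down. The lid is a grey panel reaching 200 mm from the hinge line, 140 mm along chest x like the chest, 8 mm thick; the hinge line lies in the plane of its underside.
- prop_rod (a joint): rod angle, rad: 0 = level in the clip, growing as the tip swings up (to +z, then towards chest -y); a stop ends the swing at 1.02. Axis along chest x. Friction (0.08 N m) keeps the rod where it is left. Seated it reads about 0.97; the flared slot catches it if it reads above 0.90 as the lid comes down. Steel rod, 10 mm diameter, 154 mm from pivot to tip centre.
- rod_grip (a point): middle of the rod's black handle: a level round bar 14 mm in diameter and 44 mm long along chest x, sticking out from the rod towards the robot, 75 mm from the rod's pivot. This point is 48 mm in front of the rod, 62 mm in front of the chest's near wall, and moves with the rod on a 75 mm circle.
- rod_tip (a point): centre of the rod's round tip (5 mm radius).
- slot (a point): where the rod tip's centre comes to rest in the slot: a steel ear sticking out 25 mm from the lid's near edge, 130 mm from the hinge line, in the plane of the rod, with two 13 mm deep flared cheeks on its underside (gap 16 mm at the bottom, about 40 mm at the mouth). The point lies 5 mm under the ear's underside and moves with the lid.
- bottle: bystander: brown glass bottle with black cap, 45 mm across, 90 mm tall, to the right of the chest; origin at the centre of its underside.
- cube: bystander: black cube with ringed round windows, about 38 x 40 x 35 mm, to the right of the chest, behind the bottle; origin at the centre of its underside.
- driver: bystander: small screwdriver with red handle, 138 mm long, lying in front and to the left of the chest; origin at its middle, on the worktop.

How it is judged:
At the end, for the whole second after the job is handed in: The rod's tip is seated in the slot (tip centre within 10 mm of its place), the lid rests on it at 0.81 to 0.95 rad, the rod stands above 0.88 rad, and both are at rest; the bottle, cube and screwdriver stay where they were (distance between rod_tip and slot below 0.01 m and value of joint lid between 0.81 and 0.95 rad and value of joint prop_rod above 0.88 rad and velocity of joint lid between -0.05 and 0.05 rad/s and velocity of joint prop_rod between -0.05 and 0.05 rad/s); the robot touches nothing.
It fails at once if the bottle, the cube or the screwdriver is shifted by more than 30 mm (distance of any of bottle, cube, driver from where it was at the start of the episode above 0.03 m).
It fails at once if the bottle is knocked over (angle between bottle's own z axis and vertical above 0.5 rad).
It also fails if it takes over 51 s, if anything falls off the work surface, if the arm or the gripper's body presses on something with over 40 N, if the wrist force passes 120 N, or if a joint passes its speed limit or range.

## Robot

A 6-joint arm with a two-finger parallel gripper is mounted at the origin on a cart in front of the work surface, level with it; the furniture and walls round the work are solid. World frame = base frame: x ahead of the robot, y to its left, z up, the work surface at z = 0. Lengths are in m, angles in rad, forces in N, time in s.
With the tool pointing down it reaches from about 0.325 to 0.775 m from the base axis. Payload 9.3 kg.
Tool frame: the origin (TCP) lies midway between the tips of the shut fingers; the grasp point (between the pads) lies 19 mm behind it; z points along the fingers, y is the line along which they close (so a half turn about z gives the same grasp; the last joint's range is limited). The gripper opens to 85 mm and grips with 20 to 120 N. Pads are 22 mm wide; open, the fingers measure 114 mm over their backs; the gripper's body (76 mm by 85 mm) begins 54 mm behind the grasp point. The pads swing forward as they close: fully open they stand 13 mm farther back than shut.
Start: joints at [1.088, 0.259, 0.021, 1.334, 0, 1.418], TCP at [0.178, 0.52, 0.231] pointing down, gripper open.
Joint ranges: [-3.04, 3.04], [-0.91, 1.82], [-1.04, 1.36], [-1.92, 1.95], [-1.52, 1.45], [-3.14, 3.14]. Speed limits (rad/s): [2.22, 2.22, 2.79, 3.14, 3.14, 3.14].

## Interface

Orientations are given as [roll, pitch, yaw] about the fixed x, y, z axes, in that order (R = Rz(yaw) Ry(pitch) Rx(roll)).
In Python, from cell import get_state, grab_frame, camera_info, job_done, silhouettes, tip_of gives the robot as it stands.
- The arm moves only by the tool play_rows, never from a script. Its argument "targets" is a list that holds one entry, the list of rows, each a list of 5 numbers: the finger opening in m, from 0 to 0.0854, then the shift along the tool's x, y, z in m, then the turn about the tool's z in rad. In form: [[[hand, dx, dy, dz, spin], ...]]. A call has 1 to 12 rows; each row shifts and turns the commanded pose from where the row before left it, along the tool's axes as they then stand; what a row does not reach is not made up. A row lasts 1/12 s, in which the tool goes at most 41.7 mm and 7.16 degrees, less where a joint would pass 70% of its speed; a pose out of reach is approached as far as the arm can. A call is refused whole if a number of a shift passes 0.0417 or a number of a turn 0.125, either way. A call with a gripper value outside its range is refused whole. The fingers move at their own pace and stop on an object; "newtons" is the grip in N (left out, the last holds). Time passes only in rows, so rows that do not move let the fingers close. It gives the time, the measured TCP pose, the force, the opening and the grip force at its end, in the units of the state.
- get_state(): the state, without advancing time (a new reading comes with each control period).
- grab_frame(name): name is "side" or "top"; returns (picture, depth): 384x512x3 uint8, red, green, blue; 384x512 float32, m along the optical axis (not along the pixel's ray), 0 where there is no reading.
- camera_info(name): a dict with "fovy" (degrees; the focal length in pixels is half the picture's height over the tangent of half this angle, whatever the lens; pixels are square), "cx", "cy" (the principal point, pixels), "R" (3x3) and "t" (3): a world point X has camera coordinates R X + t. Camera axes: x right, y down, z forward; pixel columns grow to the right and rows downward; lengths in m; the calibration is good to about 2 mm. A picture is of the moment at which its call begins. camera_info takes no time and is no camera call.
- job_done(): hands the job in; it is judged then, once.
Trained networks look in the newest picture that a camera, given by its name, has taken for a name from the list of things; names that differ only in an ending like _2 or _b are one class to them, and where a whole thing is asked for, a point or a joint stands for the part that bears it (a point fixed in the world has none). Each returns a list of dicts, best first, with "conf" (0 to 1); they miss things now and then, are a little off and sometimes report something else, mostly with a low value. They report only what shows in the picture. A call takes as long as a camera call.
- silhouettes(camera, query): "mask" (384x512 bool, what is visible of it) and "bbox" ([left, top, width, height] in pixels, round what is visible of it).
- tip_of(camera, query): "centre" ([column, row] in pixels: a listed point, or the origin of a listed thing).
The state is a dict: "time": time; "joint_pos": joint angles; "qd": joint speeds; "tau": joint torques, N m; "position": TCP position; "tcp_rot": TCP orientation; "contact_force": force on the tool from outside, world axes, zero at the start; "wrist_torque": the same for the moment, N m; "grip_width": opening from 0.0 (shut) to 1.0 (fully open); "grasp_force": force on a finger pad.
Only numpy, scipy, OpenCV 4.12 (cv2) and the standard library are available. Lean on these libraries where they do the work, as an engineer would, in place of code of your own. Each camera call takes 0.05 s, during which the arm holds its last target. There are 200 camera calls.

## Working session

There is one attempt and no reset: what is moved stays moved. The work goes in short steps, Python scripts to look and compute and a tool call to move; the robot and the scene stay as the last step left them, time stands still between calls to the robot, and variables do not carry over. Pictures are saved under pics/ and viewed, at most 10 in all, crops included, and the job is handed in when it is done.

Besides the shell and the picture viewer there is one more tool, called after "Request:" as name(argument=value, ...) on one line, values as JSON. play_rows: Moves the arm, as the interface text tells. Its arguments: {"type":"object","properties":{"targets":{"type":"array"},"newtons":{"type":"number"}},"required":["targets"]}

```bash
mkdir -p pics; cat > h.py <<'E'
import numpy as np, cv2
from cell import *
def cam(n):
    c=camera_info(n); return 192/np.tan(np.radians(c["fovy"])/2),c["cx"],c["cy"],np.array(c["R"]),np.array(c["t"])
def unproj(n,u,v,d):
    f,cx,cy,R,t=cam(n); return R.T@(np.array([(u-cx)/f*d,(v-cy)/f*d,d])-t)
def proj(n,X):
    f,cx,cy,R,t=cam(n); p=R@np.array(X)+t; return np.array([f*p[0]/p[2]+cx,f*p[1]/p[2]+cy])
def cloud(n,d):
    f,cx,cy,R,t=cam(n); v,u=np.mgrid[:384,:512]
    P=np.stack([(u-cx)/f*d,(v-cy)/f*d,d],-1)-t
    return P@R
E
python3 - <<'E'
from h import *
np.set_printoptions(precision=4,suppress=True)
s=get_state();print({k:s[k] for k in("time","position","tcp_rot","contact_force","grip_width")})
ims=[]
for n in("side","top"):
    im,d=grab_frame(n);np.savez(n+"0.npz",im=im,d=d);ims.append(im)
    f,cx,cy,R,t=cam(n);print(n,f,-R.T@t,R[2])
    for q in("rod_grip","rod_tip","slot","lid_back","chest","bottle","cube","driver"):
        r=tip_of(n,q)[:1]
        for k in r:
            u,v=k["centre"];dd=d[int(np.clip(v,0,383)),int(np.clip(u,0,511))]
            print(q,round(k["conf"],2),np.round([u,v],1),dd,unproj(n,u,v,dd))
cv2.imwrite("pics/a.png",cv2.resize(np.hstack(ims),(800,300))[:,:,::-1])
cv2.imwrite("pics/side0.png",ims[0][:,:,::-1])
E
```

```text
{'time': 0.0, 'position': array([0.178 , 0.5201, 0.2307]), 'tcp_rot': array([-3.1403, -0.0002,  2.8118]), 'contact_force': array([-0.6472,  0.7255, -0.2023]), 'grip_width': 1.0015101608935497}
side 452.4632621290991 [ 0.1647 -0.0379  0.8609] [ 0.4503  0.2195 -0.8655]
rod_grip 0.64 [243.9 264. ] 0.85301745 [0.4356 0.1126 0.0544]
rod_tip 0.57 [221.5 228.5] 0.88187826 [0.4782 0.1841 0.0613]
slot 0.71 [228.4 193.6] 0.74406046 [0.4785 0.1621 0.2151]
lid_back 0.86 [247.9 153.2] 0.7184426 [0.5311 0.153  0.2698]
chest 0.94 [273.4 225.6] 0.94776744 [0.5556 0.1062 0.0057]
bottle 0.95 [349.5 260.2] 0.8635683 [ 0.5359 -0.0623  0.0501]
cube 0.58 [356.6 227.4] 0.9187068 [ 0.6174 -0.0502  0.0318]
driver 0.67 [191.4 239.8] 0.9272175 [0.4485 0.2413 0.008 ]
top 432.3111956698017 [0.4766 0.1506 1.0745] [ 0.0858 -0.0163 -0.9962]
rod_grip 0.58 [266.4 245.3] 1.0052675 [0.4335 0.1089 0.0624]
slot 0.59 [237.5 177.8] 0.8745697 [0.5746 0.1744 0.2046]
lid_back 0.86 [237.1 178.1] 0.8726786 [0.5737 0.1752 0.2064]
chest 0.85 [263.5 190.9] 1.0739009 [0.5651 0.1149 0.0047]
bottle 0.57 [334.8 190. ] 1.020102 [ 0.5646 -0.0515  0.0614]
cube 0.58 [329.5 165.9] 1.053146 [ 0.6258 -0.0445  0.0334]
driver 0.47 [208.6 235.1] 1.0544631 [0.4547 0.2481 0.0125]
```

View pics/a.png

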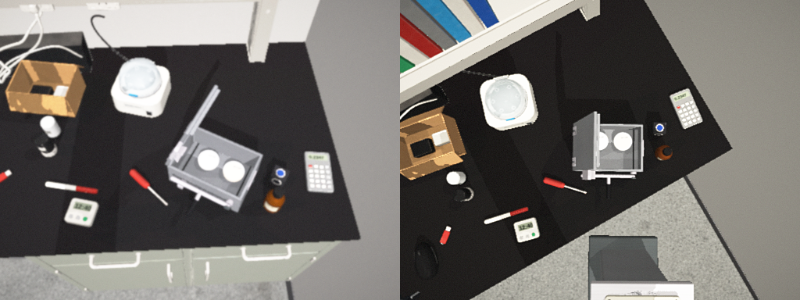

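View pics/side0.png

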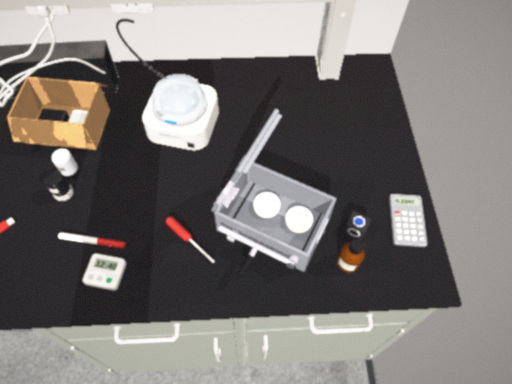

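Side picture: the chest is at about (275,220), the rod runs along its near wall from (222,228) to (300,262), and the black handle sticks out at about (250,262). The bottle is at (350,257), the cube at (357,225) and the driver at (190,240). Next I fit the chest pose.

```bash
python3 - <<'E'
from h import *
np.set_printoptions(precision=4,suppress=True)
for n in("top","side"):
    z=np.load(n+"0.npz");d=z["d"];P=cloud(n,d);ok=(d>0)&(np.linalg.norm(P[...,:2]-[.56,.11],axis=-1)<.16)
    rim=ok&(abs(P[...,2]-.08)<.004)
    Q=P[rim][:,:2]
    print(n,"rim",len(Q),cv2.minAreaRect((Q*1000).astype(np.float32)),Q.min(0),Q.max(0))
    L=ok&(P[...,2]>.12)
    Q=P[L];Q=Q[np.abs(Q[:,0]-.56)<.06];c=np.median(Q,0)
    for _ in range(5):
        m=Q.mean(0);w=np.linalg.svd(Q-m,full_matrices=False)[2][2];Q=Q[abs((Q-m)@w)<.006]
    print("lid n",w,m,len(Q),"zmax",P[L][:,2].max(),P[L].min(0),P[L].max(0))
    # black handle points
    H=(d>0)&(abs(P[...,2]-.055)<.02)&(abs(P[...,0]-.432)<.035)&(abs(P[...,1]-.11)<.05)
    Q=P[H];print("handle",len(Q),Q.mean(0),Q.min(0),Q.max(0), np.linalg.svd(Q[:,:2]-Q[:,:2].mean(0))[2][0] if len(Q)>2 else 0)
E
```

```text
top rim 441 ((564.22119140625, 111.08545684814453), (139.83770751953125, 204.91845703125), 0.5469533205032349) [0.4949 0.0092] [0.635  0.2142]
lid n [-0.0005  0.9463  0.3234] [0.5595 0.1721 0.2129] 1542 zmax 0.275297951660497 [0.4713 0.1391 0.12  ] [0.6348 0.2038 0.2753]
handle 131 [0.439  0.1085 0.058 ] [0.413  0.1025 0.0521] [0.4666 0.1145 0.0628] [-1.      0.0042]
side rim 852 ((565.7080688476562, 108.92900848388672), (199.69984436035156, 142.1123504638672), 89.61827850341797) [0.4946 0.0092] [0.6371 0.2092]
lid n [-0.0029 -0.9266 -0.3761] [0.5574 0.1478 0.2667] 465 zmax 0.2731801134263029 [0.4699 0.1397 0.1201] [0.6347 0.2022 0.2732]
handle 193 [0.4373 0.1086 0.0569] [0.4137 0.1023 0.0476] [0.4669 0.1165 0.0616] [-1.      0.0053]
```

Request:
play_rows(targets=[[[0.0854,0,0,0,-0.11],[0.0854,0,0,0,-0.11],[0.0854,0,0,0,-0.11],[0.0854,-0.015,-0.0257,0,0],[0.0854,-0.015,-0.0257,0,0],[0.0854,-0.015,-0.0257,0,0],[0.0854,-0.015,-0.0257,0,0],[0.0854,-0.015,-0.0257,0,0],[0.0854,-0.015,-0.0257,0,0],[0.0854,-0.015,-0.0257,0,0],[0.0854,-0.015,-0.0257,0,0],[0.0854,-0.015,-0.0257,0,0]]])

```text
time: 1.9
position: [0.3136, 0.2878, 0.2315]
tcp_rot: [3.141, 0.0, -3.141]
contact_force: [0.5, -0.0, -0.3]
grip_width: 0.997
grasp_force: 0.0
```

Request:
play_rows(targets=[[[0.0854,-0.015,-0.0257,0,0],[0.0854,-0.015,-0.0257,0,0],[0.0854,-0.015,-0.0257,0,0],[0.0854,-0.015,-0.0257,0,0],[0.0854,-0.015,-0.0257,0,0],[0.0854,-0.015,-0.0257,0,0],[0.0854,-0.015,-0.0257,0,0],[0.0854,0,0,0,0],[0.0854,0,0,0,0]]])

```text
time: 2.65
position: [0.4187, 0.1081, 0.2311]
tcp_rot: [3.142, -0.0, 3.139]
contact_force: [0.1, -0.1, 0.0]
grip_width: 1.001
grasp_force: 0.0
```

Request:
play_rows(targets=[[[0.0854,0,0,0.022,0],[0.0854,0,0,0.022,0],[0.0854,0,0,0.022,0],[0.0854,0,0,0.022,0],[0.0854,0,0,0.022,0],[0.0854,0,0,0.022,0],[0.0854,0,0,0.022,0],[0.0854,0,0,0.022,0],[0.0854,0,0,0.022,0],[0.0854,0,0,0,0],[0.0854,0,0,0,0]]])

```text
time: 3.57
position: [0.4172, 0.1099, 0.0331]
tcp_rot: [-3.142, -0.002, -3.14]
contact_force: [0.4, 0.2, 0.9]
grip_width: 0.999
grasp_force: 0.0
```

Request:
play_rows(targets=[[[0.03,0,0,0,0],[0.03,0,0,0,0],[0.03,0,0,0,0],[0.0,0,0,0,0],[0.0,0,0,0,0],[0.0,0,0,0,0],[0.0,0,0,0,0],[0.0,0,0,0,0]]], newtons=30)

```text
time: 4.23
position: [0.4184, 0.1092, 0.0334]
tcp_rot: [3.141, 0.0, -3.141]
contact_force: [-0.1, 0.4, 1.6]
grip_width: 0.145
grasp_force: 29.2
```

```bash
python3 - <<'E'
from h import *
im,d=grab_frame("side")
cv2.imwrite("pics/b.png",cv2.resize(im[130:330,130:400],None,fx=2.5,fy=2.5)[:,:,::-1])
E
```

```text
(no output)
```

View pics/b.png

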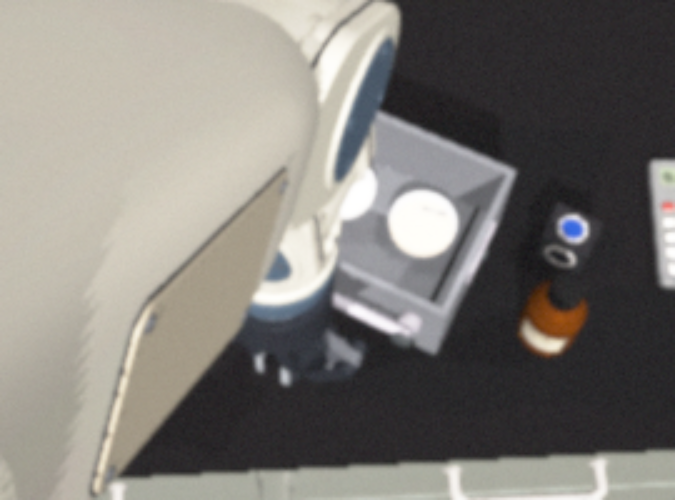

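The fingers are on the handle (29 N). The picture shows the arm hiding the lid, with the gripper at about (300,350) beside the near wall and the bottle and cube untouched. Now I swing the rod.

Request:
play_rows(targets=[[[0.0,0,-0.0004,-0.0075,0],[0.0,0,-0.0011,-0.0074,0],[0.0,0,-0.0019,-0.0073,0],[0.0,0,-0.0026,-0.007,0],[0.0,0,-0.0033,-0.0068,0]]], newtons=40)

```text
time: 4.7
position: [0.4183, 0.0998, 0.0702]
tcp_rot: [3.141, 0.0, -3.141]
contact_force: [3.2, 1.3, -2.6]
grip_width: 0.145
grasp_force: 38.9
```

Request:
play_rows(targets=[[[0.0,0,-0.0039,-0.0064,0],[0.0,0,-0.0045,-0.006,0],[0.0,0,-0.0051,-0.0055,0],[0.0,0,-0.0056,-0.0049,0],[0.0,0,-0.0061,-0.0044,0],[0.0,0,-0.0026,-0.0016,0],[0.0,0,0,0,0],[0.0,0,0,0,0]]])

```text
time: 5.37
position: [0.4183, 0.074, 0.1]
tcp_rot: [3.136, 0.002, -3.14]
contact_force: [-2.9, 14.9, 16.9]
grip_width: 0.145
grasp_force: 39.6
```

Request:
play_rows(targets=[[[0.0,0,-0.0016,-0.0033,0],[0.0,0,0,0,0],[0.0,0,0,0,0]]])

```text
time: 5.62
position: [0.4181, 0.0729, 0.1015]
tcp_rot: [3.135, 0.0, -3.14]
contact_force: [4.0, 19.5, -7.2]
grip_width: 0.14
grasp_force: 41.5
```

Request:
play_rows(targets=[[[0.06,0,0,0,0],[0.06,0,0,0,0],[0.06,0,0,0,0],[0.06,0,0,0,0],[0.06,0.015,0,0,0],[0.06,0.015,0,0,0],[0.06,0.015,0,0,0],[0.0,0.0,0,-0.03,0],[0.0,0,0,-0.03,0],[0.0,0,0,-0.03,0],[0.0,0,0,-0.03,0],[0.0,0,0,-0.03,0]]])

```text
time: 6.62
position: [0.3727, 0.0702, 0.2531]
tcp_rot: [-3.141, 0.0, 3.141]
contact_force: [1.6, 0.6, 0.3]
grip_width: 0.008
grasp_force: 0.0
```

Request:
play_rows(targets=[[[0.0,0,0.03,-0.02,0],[0.0,0,0.035,-0.02,0],[0.0,0,0.035,-0.02,0],[0.0,0,0.035,-0.02,0],[0.0,0,0.035,0,0],[0.0,0,0.035,0,0],[0.0,0,0,0,0],[0.0,0,0,0,0]]])

```text
time: 7.28
position: [0.3728, 0.2766, 0.331]
tcp_rot: [-3.141, -0.001, -3.138]
contact_force: [-0.4, -0.6, 0.2]
grip_width: 0.003
grasp_force: 0.0
```

```bash
python3 - <<'E'
from h import *
np.set_printoptions(precision=4,suppress=True)
ims=[]
for n in("side","top"):
    im,d=grab_frame(n);ims.append(im);np.savez(n+"1.npz",im=im,d=d)
    for q in("rod_grip","rod_tip","slot","lid_back"):
        for k in tip_of(n,q)[:1]:
            u,v=k["centre"];dd=d[int(v),int(u)];print(n,q,round(k["conf"],2),np.round([u,v]),unproj(n,u,v,dd))
cv2.imwrite("pics/c.png",cv2.resize(np.hstack([ims[0][80:320,120:400],ims[1][80:320,140:420]]),(800,343))[:,:,::-1])
E
```

```text
side rod_grip 0.84 [260. 261.] [ 0.4747  0.0981 -0.0017]
side rod_tip 0.55 [253. 213.] [0.4794 0.1166 0.1852]
side slot 0.58 [229. 197.] [0.4728 0.1573 0.2179]
side lid_back 0.79 [246. 156.] [0.6224 0.2052 0.1114]
top rod_grip 0.63 [239. 180.] [0.5689 0.1719 0.2126]
top rod_tip 0.79 [266. 222.] [ 0.4875  0.108  -0.0015]
top slot 0.64 [246. 224.] [0.4805 0.156  0.2194]
top lid_back 0.65 [238. 180.] [0.5691 0.1721 0.2126]
```

View pics/c.png

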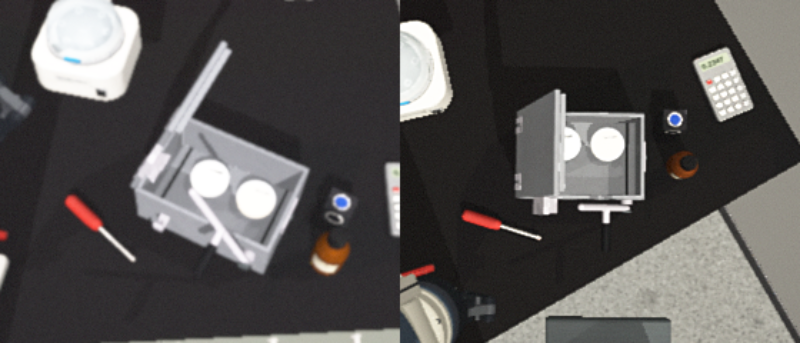

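Rod is up: its tip measures (0.479, 0.117, 0.185), as expected at the stop. The lid stands at about 1.24, the ear is at crop pixel (155,160) on the left, and the bystanders are unmoved. Now I go behind the lid.

Request:
play_rows(targets=[[[0.0,-0.0275,0,0,0],[0.0,-0.0275,0,0,0],[0.0,-0.0275,0,0,0],[0.0,-0.0275,0,0,0],[0.0,-0.0275,0,0,0],[0.0,-0.0275,0,0,0],[0.0,-0.0275,0,0,0],[0.0,0,0,0,0],[0.0,0,0,0,0]]])

```text
time: 8.53
position: [0.5669, 0.275, 0.3298]
tcp_rot: [-3.141, -0.002, 3.14]
contact_force: [-0.8, 0.0, -0.3]
grip_width: 0.0
grasp_force: 0.0
```

Request:
play_rows(targets=[[[0.0,0,0,0.022,0],[0.0,0,0,0.022,0],[0.0,0,0,0.022,0],[0.0,0,0,0.022,0],[0.0,0,0,0.022,0],[0.0,0,-0.02,0,0],[0.0,0,-0.02,0,0],[0.0,0,-0.02,0,0],[0.0,0,-0.02,0,0],[0.0,0,0,0,0],[0.0,0,0,0,0]]])

```text
time: 9.45
position: [0.565, 0.195, 0.2223]
tcp_rot: [3.141, 0.001, 3.14]
contact_force: [-0.5, 0.4, -0.4]
grip_width: -0.004
grasp_force: 0.0
```

Request:
play_rows(targets=[[[0.0,0,-0.005,0,0],[0.0,0,-0.005,0,0],[0.0,0,-0.005,0,0],[0.0,0,-0.005,0,0],[0.0,0,0,0,0]]])

```text
time: 9.87
position: [0.5657, 0.175, 0.2214]
tcp_rot: [-3.141, 0.0, -3.142]
contact_force: [0.0, 0.5, -1.0]
grip_width: -0.0
grasp_force: 0.0
```

Request:
play_rows(targets=[[[0.0,0,-0.004,0,0],[0.0,0,-0.004,0,0],[0.0,0,-0.004,0,0],[0.0,0,-0.004,0,0],[0.0,0,-0.004,0,0],[0.0,0,-0.004,0,0],[0.0,0,0,0,0]]])

```text
time: 10.45
position: [0.5657, 0.1507, 0.2214]
tcp_rot: [-3.141, -0.0, 3.141]
contact_force: [-0.0, 0.0, -0.1]
grip_width: -0.001
grasp_force: 0.0
```

Request:
play_rows(targets=[[[0.0,0,-0.004,0,0],[0.0,0,-0.004,0,0],[0.0,0,-0.003,0,0],[0.0,0,0,0,0]]])

```text
time: 10.78
position: [0.5657, 0.1399, 0.2214]
tcp_rot: [-3.141, 0.0, 3.141]
contact_force: [-1.0, -0.7, -0.1]
grip_width: 0.0
grasp_force: 0.0
```

```bash
cat > lid.py <<'E'
from h import *
np.set_printoptions(precision=4,suppress=True)
import sys
for n in("side","top"):
    im,d=grab_frame(n);cv2.imwrite(f"pics/{n}{sys.argv[1]}.png",im[:,:,::-1])
    P=cloud(n,d)
    e=(d>0)&(P[...,0]>.47)&(P[...,0]<.493)&(P[...,1]>.07)&(P[...,1]<.2)&(P[...,2]>.16)&(P[...,2]<.24)
    print(n,"ear",e.sum(),P[e].mean(0) if e.any() else 0)
    L=(d>0)&(abs(P[...,0]-.565)<.072)&(P[...,1]>.08)&(P[...,1]<.21)&(P[...,2]>.1)&(P[...,2]<.28)
    hsv=cv2.cvtColor(im,cv2.COLOR_RGB2HSV); 
    Q=P[L];rng=np.random.default_rng(0);best=(0,)
    for a in np.arange(.6,1.36,.01): # back plane through hinge offset 8mm, underside offset 0
        r=(Q[:,1]-.209)*np.sin(a)+(Q[:,2]-.08)*np.cos(a)
        for off in(.008,0):
            c=(abs(r-off)<.003).sum()
            if c>best[0]:best=(c,a,off)
    print("lid",best,len(Q))
E
python3 lid.py 2
```

```text
side ear 404 [0.4799 0.1316 0.1929]
lid (np.int64(1533), np.float64(1.0100000000000002), 0.008) 2360
top ear 0 0
lid (0,) 0
```

Request:
play_rows(targets=[[[0.0,0,-0.0025,0,0],[0.0,0,-0.0025,0,0],[0.0,0,-0.0025,0,0],[0.0,0,-0.0025,0,0],[0.0,0,-0.0025,0,0],[0.0,0,-0.0025,0,0],[0.0,0,-0.0025,0,0],[0.0,0,-0.0025,0,0],[0.0,0,0,0,0]]])

```text
time: 11.63
position: [0.5657, 0.12, 0.2214]
tcp_rot: [-3.141, -0.0, 3.141]
contact_force: [0.0, 0.1, 0.0]
grip_width: -0.005
grasp_force: 0.0
```

Request:
play_rows(targets=[[[0.0,0,-0.002,0,0],[0.0,0,-0.002,0,0],[0.0,0,-0.002,0,0],[0.0,0,0,0,0]]])

```text
time: 11.97
position: [0.5657, 0.1142, 0.2214]
tcp_rot: [-3.141, 0.0, -3.142]
contact_force: [-0.8, 0.3, -0.0]
grip_width: -0.0
grasp_force: 0.2
```

```bash
python3 lid.py 3
```

```text
side ear 385 [0.4801 0.1226 0.1866]
lid (np.int64(2264), np.float64(0.8900000000000002), 0.008) 3076
top ear 0 0
lid (np.int64(856), np.float64(0.8900000000000002), 0.008) 864
```

View pics/side3.png

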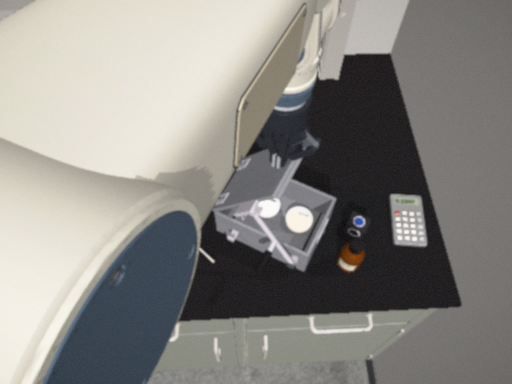

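The lid is at about 0.89, with the rod tip under the ear near (250,205), and the bystanders are in place. I push on until the force rises.

Request:
play_rows(targets=[[[0.0,0,-0.002,0,0],[0.0,0,-0.002,0,0],[0.0,0,0,0,0]]])

```text
time: 12.32
position: [0.5657, 0.1103, 0.2214]
tcp_rot: [-3.142, 0.0, -3.141]
contact_force: [-0.2, 1.3, 1.0]
grip_width: -0.003
grasp_force: 0.3
```

Request:
play_rows(targets=[[[0.0,0,-0.0015,0,0],[0.0,0,0,0,0]]])

```text
time: 12.48
position: [0.5657, 0.1089, 0.2214]
tcp_rot: [-3.142, -0.0, -3.141]
contact_force: [0.6, 1.1, 0.4]
grip_width: 0.003
grasp_force: 0.3
```

Request:
play_rows(targets=[[[0.0,0,-0.0015,0,0],[0.0,0,0,0,0]]])

```text
time: 12.65
position: [0.5657, 0.1074, 0.2214]
tcp_rot: [-3.142, 0.0, -3.141]
contact_force: [-0.7, 0.4, 0.7]
grip_width: 0.001
grasp_force: 0.3
```

Request:
play_rows(targets=[[[0.0,0,-0.0015,0,0],[0.0,0,0,0,0]]])

```text
time: 12.82
position: [0.5657, 0.1061, 0.2214]
tcp_rot: [3.141, 0.0, -3.141]
contact_force: [-0.3, 1.6, 0.7]
grip_width: 0.001
grasp_force: 1.0
```

```bash
python3 lid.py 4
```

```text
side ear 380 [0.4801 0.1204 0.1843]
lid (np.int64(2310), np.float64(0.8600000000000002), 0.008) 2954
top ear 0 0
lid (np.int64(1275), np.float64(0.8500000000000002), 0.008) 1289
```

Request:
play_rows(targets=[[[0.0,0,-0.0015,0,0],[0.0,0,0,0,0]]])

```text
time: 13.08
position: [0.5657, 0.1052, 0.2214]
tcp_rot: [3.14, 0.0, -3.141]
contact_force: [0.8, 6.1, 0.2]
grip_width: -0.001
grasp_force: 2.4
```

Request:
play_rows(targets=[[[0.0,0,-0.0015,0,0],[0.0,0,0,0,0]]])

```text
time: 13.25
position: [0.5657, 0.1045, 0.2215]
tcp_rot: [3.138, 0.0, -3.14]
contact_force: [-0.5, 11.2, 0.1]
grip_width: -0.006
grasp_force: 4.1
```

The force rises to 11 N, so the rod is home. I back off and check.

Request:
play_rows(targets=[[[0.0,0,0.005,0,0],[0.0,0,0.02,0,0],[0.0,0,0.03,0,0],[0.0,0,0.03,-0.02,0],[0.0,0,0.03,-0.025,0],[0.0,0,0.03,-0.025,0],[0.0,0.025,0.02,-0.02,0],[0.0,0.03,0.02,0,0],[0.0,0.03,0.02,0,0],[0.0,0.03,0.02,0,0],[0.0,0.03,0.02,0,0],[0.0,0.03,0.02,0,0]]])

```text
time: 14.25
position: [0.3893, 0.3683, 0.3114]
tcp_rot: [-3.141, 0.001, 3.141]
contact_force: [0.7, 0.6, -0.1]
grip_width: 0.005
grasp_force: 0.0
```

```bash
python3 lid.py 5; python3 - <<'E'
from h import *
a=cv2.imread("pics/side5.png")[130:330,180:400];
b=cv2.imread("pics/top5.png")[100:300,180:400]
cv2.imwrite("pics/e.png",cv2.resize(np.hstack([a,b]),None,fx=1.8,fy=1.8,interpolation=cv2.INTER_CUBIC))
for n in("side","top"):
    for q in("rod_tip","slot","bottle","cube","driver"):
        for k in tip_of(n,q)[:1]:print(n,q,round(k["conf"],2),np.round(k["centre"],1))
    print("pred",proj(n,[.481,.121,.177]))
E
```

```text
side ear 371 [0.4801 0.1202 0.1844]
lid (np.int64(3141), np.float64(0.8600000000000002), 0.008) 3373
top ear 253 [0.4822 0.1232 0.1866]
lid (np.int64(3799), np.float64(0.8600000000000002), 0.008) 3910
side rod_tip 0.79 [253.7 214.2]
side slot 0.83 [251.9 214.1]
side bottle 0.8 [346.5 263.9]
side cube 0.83 [355.3 229.7]
side driver 0.54 [190.4 241.1]
pred [251.20907323 213.2328901 ]
top slot 0.9 [263.5 228.2]
top bottle 0.73 [332.1 192.7]
pred [263.01761549 224.53750127]
```

View pics/e.png

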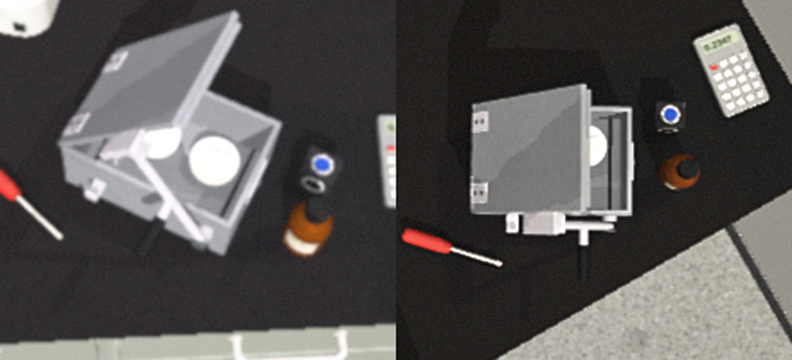

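The lid rests at about 0.86 with the rod tip under the ear at (130,145), tip and slot coincide, and the bystanders are unmoved. The arm is clear.

```bash
python3 -c "
from cell import *
print(job_done())"
```

```text
the job is handed in; nothing more can be done
None
```

The chest lid is propped open at about 0.86 rad with the rod's tip seated in the slot, the bottle, cube and screwdriver show no visible shift, and the job is handed in (no verdict was returned).

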